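# Lock the wax block in the specimen clamp

## Task

Lock the wax block in the specimen clamp: first tighten the nut by swinging its white-ended arm up until it stands upright, where the cam lever on the opposite side will meet firm resistance. Then swing the blue-ended cam lever fully home along the side of the clamp and let go, leaving the nut arm upright. Leave the red-balled slide lock as it is.

Things in the scene. Friction and masses are not known exactly. Their poses are not given: they have to be found in the camera images.
- clamp: Specimen clamp fixed to the bench, black base 150x120x30 mm (x,y,z), two aluminium jaws (70 mm in x, to y=+-45, tops z=95), wax block between them, top z=104. Origin: centre of base underside, at bench height; z up; x points away from the robot within 20 deg. Its spindle runs along y at z=75: nut at +y end, cam lever at -y end. All mm below are in this frame.
- nut (a joint): Nut with a 12 mm black arm ending in a white disc (28 mm across, flat faces to +-y, 20 mm apart), turning about the clamp's y axis through (0,85,75) mm. Value a in rad: disc centre at (80 sin a, 85, 75+80 cos a) mm; 0 upright, negative leaning to -x (loose), positive too tight. Starts -0.9 to -0.55. About 4 N at the disc turns it; it stays where left. Upright, the lever closes firmly.
- lever (a joint): Cam lever, black bar 9 mm thick, z=68 to 82, swinging level about an upright pin at (0,-67) mm (moves <4 mm with the nut); end is a blue 18 mm cylinder, z=66 to 84. Value a in rad: end at (-88 cos a, -67-88 sin a) mm; 0 home against its stop, beside the clamp. Starts open, 1.3 to 1.75. With the nut tight it resists from about a=1, 3 to 8 N at the end; stays where left.
- lock (a joint): Slide lock, not to be moved: short black lever with an 18 mm red ball, beyond the +x side of the clamp, turning about an upright pin at (94,0) mm, z=26 to 60; ball 42 mm from the pin towards +y at value 0 (its start). Value in rad.

How it is judged:
On the way, in this order (a step that is already met when the one before it is completed fails the run):
1. the nut arm stands upright, within 0.3 rad, while the cam lever is still open (above 1.1 rad) (value of joint nut between -0.3 and 0.3 rad and value of joint lever above 1.1 rad), for 0.2 s.
2. the cam lever is home, within 0.2 rad (value of joint lever below 0.2 rad), for 0.2 s.
At the end, for the whole second after the job is handed in: The nut arm is upright within 0.3 rad (17 degrees), the cam lever is home within 0.2 rad (11 degrees) and at rest, released (value of joint nut between -0.3 and 0.3 rad and value of joint lever below 0.2 rad and velocity of joint lever between -0.1 and 0.1 rad/s); the robot touches nothing.
It fails at once if the slide lock is turned by more than 0.2 rad (value of joint lock above 0.2 rad or value of joint lock below -0.2 rad).
It also fails if it takes over 43 s, if anything falls off the work surface, if the arm or the gripper's body presses on something with over 40 N, if the wrist force passes 120 N, or if a joint passes its speed limit or range.

## Robot

A 6-joint arm with a two-finger parallel gripper is mounted at the origin on the work surface. World frame = base frame: x ahead of the robot, y to its left, z up, the work surface at z = 0. Lengths are in m, angles in rad, forces in N, time in s.
With the tool pointing down it reaches from about 0.25 to 0.775 m from the base axis. Payload 4 kg.
Tool frame: the origin (TCP) lies at the very end of the fingers, on their centre line; the grasp point (between the pads) lies 19 mm behind it; y points along the fingers, x is the direction in which the jaws open and shut, and the axes are right-handed (so a half turn about y gives the same grasp; the last joint's range is limited). The gripper opens to 94 mm and grips with 3 to 60 N. Pads are 16 mm wide; open, the fingers measure 119 mm over their backs; the gripper's body (75 mm by 177 mm) begins 78 mm behind the grasp point.
Start: joints at [1.187, 0.087, 1.371, -0, 1.684, -0.103], TCP at [0.152, 0.528, 0.206] pointing down, gripper open.
Joint ranges: [-3.1, 3.1], [-0.76, 2.03], [0.27, 2.55], [-1.08, 4.22], [0.17, 2.65], [-2.57, 2.57]. Speed limits (rad/s): [2.79, 2.79, 3.14, 3.14, 3.14, 3.14].

## Interface

Orientations are given as [roll, pitch, yaw] about the fixed x, y, z axes, in that order (R = Rz(yaw) Ry(pitch) Rx(roll)).
In Python, from bench import robot, snapshot, workorder gives the robot as it stands.
- The arm moves only by the tool play_rows, never from a script. Its argument "steps" is a list of rows, each an object of numbers: "x", "y", "z": the shift along the world's x, y, z in m; "rx", "ry", "rz": the turn, a rotation vector about the world's x, y, z in rad; "hand": the finger opening in m, from 0 to 0.094. A call has 1 to 8 rows; each row shifts and turns the commanded pose from where the row before left it; what a row does not reach is not made up. A row lasts 1/8 s, in which the tool goes at most 62.5 mm and 10.7 degrees, less where a joint would pass 70% of its speed; a pose out of reach is approached as far as the arm can. A call is refused whole if a number of a shift passes 0.0625 or a number of a turn 0.188, either way. A call with a gripper value outside its range is refused whole. The fingers move at their own pace and stop on an object; the grip force is fixed at half the most. Time passes only in rows, so rows that do not move let the fingers close. It gives the time, the measured TCP pose, the force and the opening at its end, in the units of the state.
- robot.get_obs(): the state, without advancing time (a new reading comes with each control period).
- snapshot(name): name is "scene" or "top"; returns a dict with "color" (480x640x3 uint8, red, green, blue), "range_z" (480x640 float32, m along the optical axis (not along the pixel's ray), 0 where there is no reading), "fov_y" (degrees; the focal length in pixels is half the picture's height over the tangent of half this angle, whatever the lens; pixels are square), "cx", "cy" (the principal point, pixels), "k1" (the pictures are not rectified: a ray, as slopes to the right and down, at radius r is drawn at 1 + k1 r^2 times it, then the intrinsics apply), "T" (4x4, takes a point from camera to world coordinates). Camera axes: x right, y down, z forward; pixel columns grow to the right and rows downward; lengths in m; the calibration is good to about 2 mm. A picture is of the moment at which its call begins.
- workorder.close_job(): hands the job in, once; it reports no verdict.
The state is a dict: "time": time; "joint_positions": joint angles; "qvel": joint speeds; "joint_torque": joint torques, N m; "tool_pos": TCP position; "ee_rot": TCP orientation; "wrist_force": force on the tool from outside, world axes, zero at the start; "wrist_torque": the same for the moment, N m; "width": finger opening in m.
Only numpy, scipy, OpenCV 4.12 (cv2) and the standard library are available. Lean on these libraries where they do the work, as an engineer would, in place of code of your own. Each camera call takes 0.05 s, during which the arm holds its last target.

## Working session

There is one attempt and no reset: what is moved stays moved. The work goes in short steps, Python scripts to look and compute and a tool call to move; the robot and the scene stay as the last step left them, time stands still between calls to the robot, and variables do not carry over. Pictures are saved under pics/ and viewed, and the job is handed in when it is done.

Besides the shell and the picture viewer there is one more tool, called as a command line: name --argument value ..., lists and objects as JSON in quotes. play_rows: Moves the arm, as the interface text tells. Its arguments: {"type":"object","properties":{"steps":{"type":"array"}},"required":["steps"]}

```bash
mkdir -p pics; cat > h.py <<'E'
import numpy as np, cv2
from bench import robot, snapshot, workorder
def grab(n,f):
    s=snapshot(n); cv2.imwrite('pics/'+f+'.png',s['color'][:,:,::-1]); np.savez('pics/'+f+'.npz',**s); return s
def cloud(s):
    h,w=s['range_z'].shape; f=h/2/np.tan(np.radians(s['fov_y'])/2)
    K=np.array([[f,0,s['cx']],[0,f,s['cy']],[0,0,1.]])
    v,u=np.mgrid[:h,:w]; p=np.stack([u.ravel(),v.ravel()],1).astype(float)[:,None]
    q=cv2.undistortPoints(p,K,np.array([float(s['k1']),0,0,0])).reshape(h,w,2)
    z=s['range_z']; P=np.dstack([q[...,0]*z,q[...,1]*z,z])
    T=np.array(s['T']); return P@T[:3,:3].T+T[:3,3]
E
python3 - <<'E'
from h import *
for n in('scene','top'):
    s=grab(n,n+'0'); print(s['T'],s['fov_y'])
print(robot.get_obs())
E
```

```text
[[ 0.75617291  0.53998463 -0.36962025  0.84721334]
 [ 0.65434855 -0.62873501  0.42014314 -0.1953618 ]
 [-0.00552235 -0.55956134 -0.82877054  0.6092805 ]
 [ 0.          0.          0.          1.        ]] 54.8835665555874
[[-0.022357   -0.99739649  0.06855944  0.57577033]
 [-0.99936078  0.02420917  0.02630473  0.07042687]
 [-0.02789602 -0.06792753 -0.99730019  0.71292994]
 [ 0.          0.          0.          1.        ]] 51.020303830396145
{'time': 0.1, 'joint_positions': array([ 1.18685260e+00,  8.78694633e-02,  1.37210059e+00,  6.49605045e-06,
        1.68358982e+00, -1.03088211e-01]), 'qvel': array([ 0.00305028, -0.00142765, -0.00282053,  0.00022365, -0.00038202,
        0.00028434]), 'joint_torque': array([ 2.15351152e-03, -3.41255987e+01, -3.03300405e+01,  7.19303149e-02,
        3.04766558e-02, -1.01825267e-04]), 'tool_pos': array([0.1522581 , 0.5279918 , 0.20442886]), 'ee_rot': array([-1.57058747,  0.00195611,  1.28994174]), 'wrist_force': array([-0.45310642,  0.05319471, -0.1804265 ]), 'wrist_torque': array([-0.05776735, -0.01562223, -0.01719786]), 'width': 0.0938241132939846}
```

View pics/scene0.png

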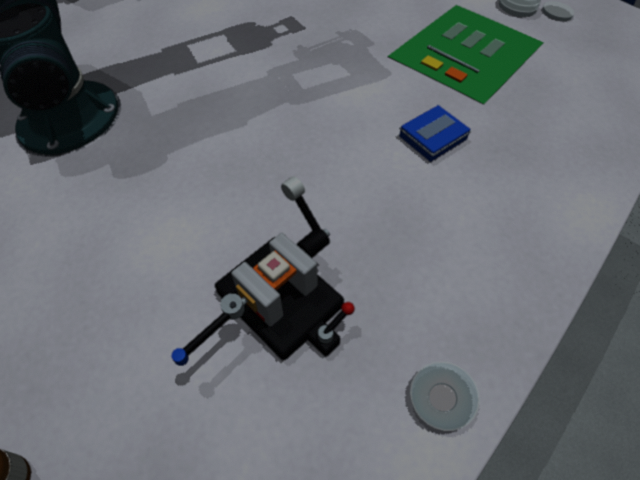

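View pics/top0.png

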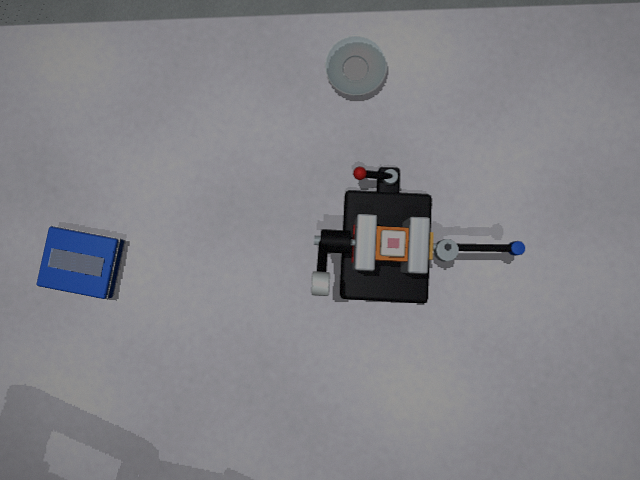

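Scene view: the white disc is at (292,188), the blue end at (180,356) and the red ball at (348,308). Top view: the clamp is centred near (388,246), with the disc at (320,284) and the blue end at (517,248). Next I'll measure them.

```bash
cat >> h.py <<'E'
def masks(s):
    P=cloud(s); c=s['color'].astype(int); r,g,b=c[...,0],c[...,1],c[...,2]; ok=s['range_z']>0
    return P,ok,r,g,b
E
python3 - <<'E'
from h import *
for n in('scene0','top0'):
    s=dict(np.load('pics/'+n+'.npz')); P,ok,r,g,b=masks(s)
    u0,u1,v0,v1=(150,380,160,370) if n=='scene0' else (290,540,150,320)
    w=np.zeros_like(ok); w[v0:v1,u0:u1]=1; ok=ok&w
    def rep(t,m):
        Q=P[m]; print(n,t,len(Q),np.median(Q,0).round(4),np.percentile(Q,3,0).round(3),np.percentile(Q,97,0).round(3))
    rep('blue',ok&(b>90)&(r<60)); rep('red',ok&(r>120)&(g<50)&(b<60))
    m=ok&(P[...,2]>.088)&(P[...,2]<.0985)&(abs(r-b)<25)&(r>90); rep('jaws',m)
    rep('white',ok&(r>140)&(abs(r-b)<25)&(P[...,2]>.105))
    rep('base',ok&(r<60)&(b<60)&(abs(P[...,2]-.03)<.004))
    m=ok&(r<60)&(b<60)&(abs(P[...,2]-.03)<.004)
    print(cv2.minAreaRect((P[m][:,:2]*1000).astype(np.float32)))
    m=ok&(P[...,2]>.09)&(P[...,2]<.1)&(abs(r-b)<25)&(r>90)
    k,l,st,ce=cv2.connectedComponentsWithStats(m.astype(np.uint8))
    for i in range(1,k):
        if st[i,4]>100: print('jaw',ce[i],cv2.minAreaRect((P[l==i][:,:2]*1000).astype(np.float32)),np.median(P[l==i],0))
E
```

```text
scene0 blue 133 [ 0.5994 -0.1673  0.0834] [ 0.592 -0.174  0.082] [ 0.606 -0.161  0.085]
scene0 red 6 [0.7055 0.0243 0.0576] [0.704 0.023 0.057] [0.707 0.025 0.059]
scene0 jaws 1536 [ 0.609  -0.0329  0.0944] [ 0.577 -0.053  0.093] [0.639 0.032 0.096]
scene0 white 1 [ 0.6152 -0.0216  0.1054] [ 0.615 -0.022  0.105] [ 0.615 -0.022  0.105]
scene0 base 4030 [ 0.6496 -0.0185  0.0295] [ 0.539 -0.069  0.027] [0.683 0.037 0.031]
((625.4755249023438, -12.679306030273438), (117.56175231933594, 182.0740966796875), 85.74370574951172)
jaw [292.75384615 252.51328671] ((609.8795776367188, 22.613018035888672), (22.690649032592773, 68.37289428710938), 85.55634307861328) [0.61154053 0.02201762 0.09405044]
jaw [255.43361754 283.67965895] ((605.5338134765625, -42.169281005859375), (23.30283546447754, 66.93273162841797), 85.9432601928711) [ 0.60726518 -0.04287311  0.09463137]
top0 blue 147 [ 0.5978 -0.1655  0.0823] [ 0.591 -0.173  0.08 ] [ 0.605 -0.159  0.084]
top0 red 36 [0.7035 0.0266 0.0569] [0.701 0.023 0.054] [0.708 0.03  0.058]
top0 jaws 2115 [0.6067 0.0045 0.0931] [ 0.575 -0.051  0.091] [0.639 0.034 0.095]
top0 white 146 [0.5612 0.0799 0.1466] [0.556 0.072 0.145] [0.567 0.088 0.149]
top0 base 5099 [ 0.5804 -0.0081  0.0281] [ 0.537 -0.063  0.026] [0.678 0.047 0.03 ]
((622.7286987304688, -10.525283813476562), (117.32901763916016, 178.98922729492188), 85.64974975585938)
jaw [365.41755063 241.66345227] ((609.5568237304688, 23.25208282470703), (23.918672561645508, 68.35493469238281), 85.82733154296875) [0.60915643 0.02376384 0.09307762]
jaw [418.35638809 244.43900096] ((604.6543579101562, -41.143245697021484), (23.30823516845703, 68.38159942626953), 85.88917541503906) [ 0.60414389 -0.04091228  0.09311639]
```

The clamp is at C=(0.6074, -0.0094) with yaw -0.075. The nut is at about -0.72 and the lever at about 1.59. Both agree with the given heights and radii. First I close the hand and move to the -x side of the disc, at about (0.519, 0.0825).

play_rows --steps '[{"x": 0.0262, "y": -0.0318, "rz": 0.0147, "hand": 0}, {"x": 0.0262, "y": -0.0318, "rz": 0.0147, "hand": 0}, {"x": 0.0262, "y": -0.0318, "rz": 0.0147, "hand": 0}, {"x": 0.0262, "y": -0.0318, "rz": 0.0147, "hand": 0}, {"x": 0.0262, "y": -0.0318, "rz": 0.0147, "hand": 0}, {"x": 0.0262, "y": -0.0318, "rz": 0.0147, "hand": 0}, {"x": 0.0262, "y": -0.0318, "rz": 0.0147, "hand": 0}]'

```text
schema error: expected keys x, y, z, rx, ry, rz, hand
```

play_rows --steps '[{"x": 0.0262, "y": -0.0318, "rz": 0.0147, "hand": 0}, {"x": 0.0262, "y": -0.0318, "rz": 0.0147, "hand": 0}, {"x": 0.0262, "y": -0.0318, "rz": 0.0147, "hand": 0}, {"x": 0.0262, "y": -0.0318, "rz": 0.0147, "hand": 0}, {"x": 0.0262, "y": -0.0318, "rz": 0.0147, "hand": 0}, {"x": 0.0262, "y": -0.0318, "rz": 0.0147, "hand": 0}, {"x": 0.0262, "y": -0.0318, "rz": 0.0147, "hand": 0}, {"hand": 0}]'

```text
schema error: expected keys x, y, z, rx, ry, rz, hand
```

All keys are required in each row.

play_rows --steps '[{"x": 0.0262, "y": -0.0318, "z": 0, "rx": 0, "ry": 0, "rz": 0.0147, "hand": 0}, {"x": 0.0262, "y": -0.0318, "z": 0, "rx": 0, "ry": 0, "rz": 0.0147, "hand": 0}, {"x": 0.0262, "y": -0.0318, "z": 0, "rx": 0, "ry": 0, "rz": 0.0147, "hand": 0}, {"x": 0.0262, "y": -0.0318, "z": 0, "rx": 0, "ry": 0, "rz": 0.0147, "hand": 0}, {"x": 0.0262, "y": -0.0318, "z": 0, "rx": 0, "ry": 0, "rz": 0.0147, "hand": 0}, {"x": 0.0262, "y": -0.0318, "z": 0, "rx": 0, "ry": 0, "rz": 0.0147, "hand": 0}, {"x": 0.0262, "y": -0.0318, "z": 0, "rx": 0, "ry": 0, "rz": 0.0147, "hand": 0}]'

```text
time: 0.98
tool_pos: [0.3363, 0.3046, 0.205]
ee_rot: [-1.57, 0.0, 1.393]
wrist_force: [0.4, 0.5, 1.1]
width: 0.0275
```

play_rows --steps '[{"x": 0.0262, "y": -0.0318, "z": 0, "rx": 0, "ry": 0, "rz": 0.0147, "hand": 0}, {"x": 0.0262, "y": -0.0318, "z": 0, "rx": 0, "ry": 0, "rz": 0.0147, "hand": 0}, {"x": 0.0262, "y": -0.0318, "z": 0, "rx": 0, "ry": 0, "rz": 0.0147, "hand": 0}, {"x": 0.0262, "y": -0.0318, "z": 0, "rx": 0, "ry": 0, "rz": 0.0147, "hand": 0}, {"x": 0.0262, "y": -0.0318, "z": 0, "rx": 0, "ry": 0, "rz": 0.0147, "hand": 0}, {"x": 0.0262, "y": -0.0318, "z": 0, "rx": 0, "ry": 0, "rz": 0.0147, "hand": 0}, {"x": 0.0262, "y": -0.0318, "z": 0, "rx": 0, "ry": 0, "rz": 0.0147, "hand": 0}, {"x": 0, "y": 0, "z": 0, "rx": 0, "ry": 0, "rz": 0, "hand": 0}]'

```text
time: 1.98
tool_pos: [0.52, 0.0812, 0.2043]
ee_rot: [-1.569, 0.001, 1.492]
wrist_force: [0.1, 0.3, 0.1]
width: 0.0006
```

play_rows --steps '[{"x": 0, "y": 0.001, "z": -0.02, "rx": 0, "ry": 0, "rz": 0, "hand": 0}, {"x": 0, "y": 0, "z": -0.03, "rx": 0, "ry": 0, "rz": 0, "hand": 0}, {"x": 0, "y": 0, "z": -0.03, "rx": 0, "ry": 0, "rz": 0, "hand": 0}, {"x": 0, "y": 0, "z": 0, "rx": 0, "ry": 0, "rz": 0, "hand": 0}]'

```text
time: 2.48
tool_pos: [0.5164, 0.085, 0.1225]
ee_rot: [-1.564, 0.0, 1.497]
wrist_force: [-0.5, 0.2, -0.1]
width: 0.0003
```

```bash
python3 - <<'E'
from h import *
a=grab('scene','s1')['color'];print(robot.get_obs()['tool_pos'])
b=grab('top','t1')['color']
cv2.imwrite('pics/c1.png',np.hstack([a[130:390,150:410],b[130:390,250:510]])[:,:,::-1].repeat(1,0))
E
```

```text
[0.51793122 0.08496694 0.12467018]
```

View pics/c1.png

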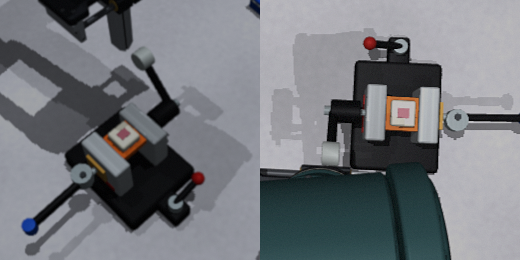

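The picture shows the closed fingers just to the -x side of the disc, which is at crop (145,58), with clearance. The lever and lock have not moved. Now I push 72 mm along clamp +x.

play_rows --steps '[{"x": 0.01, "y": -0.001, "z": 0, "rx": 0, "ry": 0, "rz": 0, "hand": 0}, {"x": 0.01, "y": -0.001, "z": 0, "rx": 0, "ry": 0, "rz": 0, "hand": 0}, {"x": 0.009, "y": -0.001, "z": 0, "rx": 0, "ry": 0, "rz": 0, "hand": 0}, {"x": 0.009, "y": -0.001, "z": 0, "rx": 0, "ry": 0, "rz": 0, "hand": 0}, {"x": 0.009, "y": -0.001, "z": 0, "rx": 0, "ry": 0, "rz": 0, "hand": 0}, {"x": 0.009, "y": -0.001, "z": 0, "rx": 0, "ry": 0, "rz": 0, "hand": 0}, {"x": 0.006, "y": -0.0005, "z": 0, "rx": 0, "ry": 0, "rz": 0, "hand": 0}, {"x": 0, "y": 0, "z": 0, "rx": 0, "ry": 0, "rz": 0, "hand": 0}]'

```text
time: 3.58
tool_pos: [0.5815, 0.078, 0.1265]
ee_rot: [-1.57, -0.001, 1.496]
wrist_force: [-3.7, 0.8, 3.1]
width: 0.0005
```

```bash
python3 - <<'E'
from h import *
o=robot.get_obs();print(o['tool_pos'],o['wrist_force'])
s=grab('scene','s2');a=s['color']
cv2.imwrite('pics/c2.png',cv2.resize(a[130:390,150:410],None,fx=2,fy=2)[:,:,::-1])
P,ok,r,g,b=masks(s)
m=ok&(r>110)&(abs(r-b)<25)&(P[...,2]>.115)&(abs(P[...,0]-.6)<.06)&(P[...,1]>.055)&(P[...,1]<.11)
print(m.sum(),np.median(P[m],0),np.percentile(P[m],[2,98],0))
E
```

```text
[0.58153501 0.07795922 0.12654765] [-3.70493272  0.77964372  3.05942378]
113 [0.61350373 0.07632784 0.16553694] [[0.58652313 0.06453248 0.13482358]
 [0.61946066 0.09726163 0.24640466]]
```

View pics/c2.png

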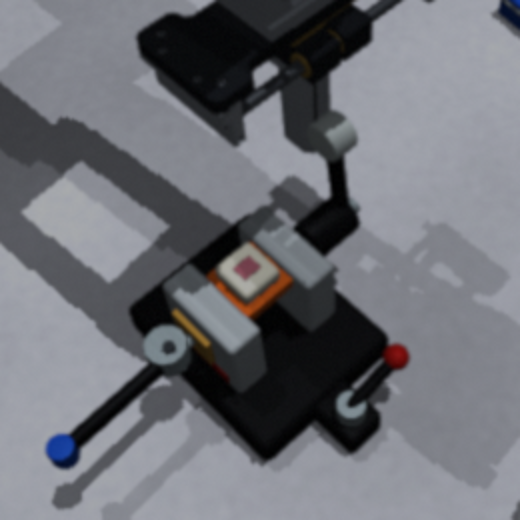

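The disc is nearly upright, at crop (335,135), with the finger touching it. The finger's clamp x of -32 mm puts the nut at about -0.13. I push 10 mm more, then back off.

play_rows --steps '[{"x": 0.005, "y": -0.0005, "z": 0, "rx": 0, "ry": 0, "rz": 0, "hand": 0}, {"x": 0.005, "y": -0.0005, "z": 0, "rx": 0, "ry": 0, "rz": 0, "hand": 0}, {"x": 0, "y": 0, "z": 0, "rx": 0, "ry": 0, "rz": 0, "hand": 0}, {"x": 0, "y": 0, "z": 0, "rx": 0, "ry": 0, "rz": 0, "hand": 0}]'

```text
time: 4.12
tool_pos: [0.5914, 0.0767, 0.1255]
ee_rot: [-1.571, -0.0, 1.496]
wrist_force: [-2.6, -0.1, 1.5]
width: 0.0003
```

play_rows --steps '[{"x": -0.02, "y": 0, "z": 0, "rx": 0, "ry": 0, "rz": 0, "hand": 0}, {"x": -0.03, "y": 0, "z": 0, "rx": 0, "ry": 0, "rz": 0, "hand": 0}, {"x": -0.03, "y": 0, "z": 0, "rx": 0, "ry": 0, "rz": 0, "hand": 0}, {"x": 0, "y": 0, "z": 0, "rx": 0, "ry": 0, "rz": 0, "hand": 0}]'

```text
time: 4.62
tool_pos: [0.5108, 0.0766, 0.1255]
ee_rot: [-1.573, 0.0, 1.496]
wrist_force: [0.5, 1.5, -0.4]
width: 0.0005
```

```bash
python3 - <<'E'
from h import *
o=robot.get_obs();print(o['tool_pos'],o['wrist_force'])
s=grab('scene','s3');a=s['color']
cv2.imwrite('pics/c3.png',cv2.resize(a[130:390,150:410],None,fx=2,fy=2)[:,:,::-1])
C=np.array([.6074,-.0094,0]);y=-.075;R=np.array([[np.cos(y),-np.sin(y),0],[np.sin(y),np.cos(y),0],[0,0,1]])
P,ok,r,g,b=masks(s); P=(P-C)@R
m=ok&(r>110)&(abs(r-b)<25)&(P[...,2]>.13)&(P[...,2]<.175)&(abs(P[...,0])<.04)&(P[...,1]>.055)&(P[...,1]<.11)
print(m.sum(),np.median(P[m],0),np.percentile(P[m],[2,98],0))
m=ok&(b>90)&(r<60)&(P[...,1]<-.05)
print(np.median(P[m],0))
E
```

```text
[0.51077147 0.07662895 0.1254848 ] [ 0.4857772   1.54216797 -0.395616  ]
172 [0.00550032 0.08419088 0.16703608] [[-0.00681428  0.07563342  0.15044275]
 [ 0.01548334  0.09349372  0.16898469]]
[ 0.00392636 -0.15550757  0.08313446]
```

View pics/c3.png

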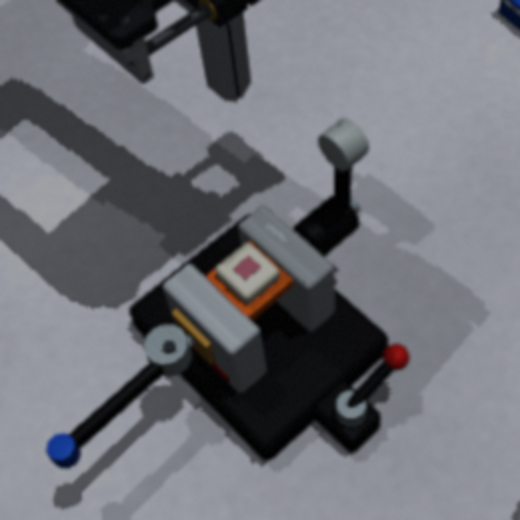

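The disc now stands upright, with its top at z=169 mm and x about +1.5 mm. The lever is still at about 1.6 and the red ball has not moved. Next I go over to the +x side of the lever.

play_rows --steps '[{"x": 0, "y": 0, "z": 0.05, "rx": 0, "ry": 0, "rz": 0, "hand": 0}, {"x": 0, "y": 0, "z": 0.05, "rx": 0, "ry": 0, "rz": 0, "hand": 0}, {"x": 0.0244, "y": -0.0452, "z": 0, "rx": 0, "ry": 0, "rz": 0, "hand": 0}, {"x": 0.0244, "y": -0.0452, "z": 0, "rx": 0, "ry": 0, "rz": 0, "hand": 0}, {"x": 0.0244, "y": -0.0452, "z": 0, "rx": 0, "ry": 0, "rz": 0, "hand": 0}, {"x": 0.0244, "y": -0.0452, "z": 0, "rx": 0, "ry": 0, "rz": 0, "hand": 0}, {"x": 0.0244, "y": -0.0452, "z": 0, "rx": 0, "ry": 0, "rz": 0, "hand": 0}, {"x": 0, "y": 0, "z": 0, "rx": 0, "ry": 0, "rz": 0, "hand": 0}]'

```text
time: 5.68
tool_pos: [0.6351, -0.1534, 0.2229]
ee_rot: [-1.57, 0.001, 1.491]
wrist_force: [-1.7, -0.1, 0.3]
width: 0.0006
```

play_rows --steps '[{"x": 0, "y": 0, "z": -0.04, "rx": 0, "ry": 0, "rz": 0, "hand": 0}, {"x": 0, "y": 0, "z": -0.04, "rx": 0, "ry": 0, "rz": 0, "hand": 0}, {"x": 0, "y": 0, "z": -0.04, "rx": 0, "ry": 0, "rz": 0, "hand": 0}, {"x": 0, "y": 0, "z": -0.04, "rx": 0, "ry": 0, "rz": 0, "hand": 0}, {"x": 0, "y": 0, "z": 0, "rx": 0, "ry": 0, "rz": 0, "hand": 0}, {"x": 0, "y": 0, "z": 0, "rx": 0, "ry": 0, "rz": 0, "hand": 0}]'

```text
time: 6.42
tool_pos: [0.6346, -0.1491, 0.0674]
ee_rot: [-1.574, 0.001, 1.496]
wrist_force: [0.4, -0.1, 0.0]
width: 0.0003
```

```bash
python3 - <<'E'
from h import *
o=robot.get_obs();p=o['tool_pos'];print(p,o['wrist_force'])
s=grab('scene','s4');a=s['color']
cv2.imwrite('pics/c4.png',cv2.resize(a[130:430,100:410],None,fx=2,fy=2)[:,:,::-1])
C=np.array([.6074,-.0094,0]);y=-.075;R=np.array([[np.cos(y),-np.sin(y),0],[np.sin(y),np.cos(y),0],[0,0,1]])
print('clamp',(p-C)@R)
prev=None;start=p[:2]
for t in np.arange(1.6,-.21,-.1):
    hh=.0045+.008*abs(np.sin(t))+.0125*abs(np.cos(t))
    q=np.array([0,-.067,0])+.07*np.array([-np.cos(t),-np.sin(t),0])-hh*np.array([-np.sin(t),np.cos(t),0])
    w=(R@q+C)[:2]; print(round(t,2),w.round(4),((w-start) if prev is None else w-prev).round(4)); prev=w
E
```

```text
[ 0.63456129 -0.14911989  0.0673717 ] [ 3.51642208e-01 -8.64804376e-02  1.00221160e-04]
clamp [ 0.0375541  -0.13729192  0.0673717 ]
1.6 [ 0.612  -0.1467] [-0.0225  0.0024]
1.5 [ 0.6054 -0.1474] [-0.0066 -0.0007]
1.4 [ 0.5994 -0.1476] [-0.006  -0.0002]
1.3 [ 0.5933 -0.1473] [-0.0061  0.0003]
1.2 [ 0.5871 -0.1465] [-0.0062  0.0009]
1.1 [ 0.5808 -0.145 ] [-0.0062  0.0015]
1.0 [ 0.5746 -0.1429] [-0.0062  0.0021]
0.9 [ 0.5685 -0.1402] [-0.0061  0.0027]
0.8 [ 0.5625 -0.1368] [-0.0059  0.0034]
0.7 [ 0.5569 -0.1328] [-0.0057  0.0041]
0.6 [ 0.5515 -0.128 ] [-0.0054  0.0047]
0.5 [ 0.5466 -0.1227] [-0.0049  0.0054]
0.4 [ 0.5422 -0.1167] [-0.0044  0.006 ]
0.3 [ 0.5383 -0.1102] [-0.0038  0.0065]
0.2 [ 0.5352 -0.1031] [-0.0031  0.007 ]
0.1 [ 0.5328 -0.0957] [-0.0024  0.0074]
-0.0 [ 0.5313 -0.0879] [-0.0015  0.0078]
-0.1 [ 0.5304 -0.0815] [-0.0009  0.0064]
-0.2 [ 0.53   -0.0749] [-0.0003  0.0066]
```

View pics/c4.png

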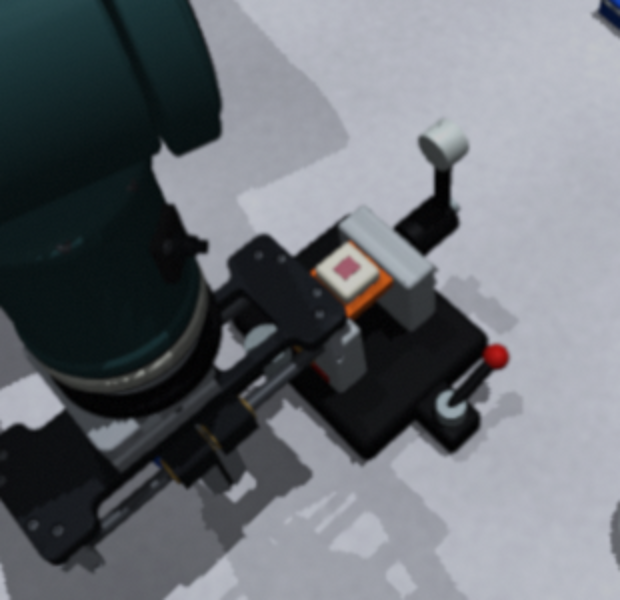

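The gripper is lowered just to the +x side of the lever bar, clear of the jaws. The nut is still upright and the lock untouched. I start sweeping the lever along the arc.

play_rows --steps '[{"x": -0.011, "y": 0.001, "z": -0.003, "rx": 0, "ry": 0, "rz": 0, "hand": 0}, {"x": -0.0115, "y": 0.001, "z": 0, "rx": 0, "ry": 0, "rz": 0, "hand": 0}, {"x": -0.0066, "y": -0.0007, "z": 0, "rx": 0, "ry": 0, "rz": 0, "hand": 0}, {"x": -0.006, "y": -0.0002, "z": 0, "rx": 0, "ry": 0, "rz": 0, "hand": 0}, {"x": -0.0061, "y": 0.0003, "z": 0, "rx": 0, "ry": 0, "rz": 0, "hand": 0}, {"x": -0.0062, "y": 0.0009, "z": 0, "rx": 0, "ry": 0, "rz": 0, "hand": 0}, {"x": -0.0062, "y": 0.0015, "z": 0, "rx": 0, "ry": 0, "rz": 0, "hand": 0}, {"x": -0.0062, "y": 0.0021, "z": 0, "rx": 0, "ry": 0, "rz": 0, "hand": 0}]'

```text
time: 7.48
tool_pos: [0.5733, -0.1434, 0.0625]
ee_rot: [-1.571, 0.0, 1.496]
wrist_force: [2.4, -0.3, -0.0]
width: 0.0007
```

play_rows --steps '[{"x": -0.0061, "y": 0.0027, "z": 0, "rx": 0, "ry": 0, "rz": 0, "hand": 0}, {"x": -0.0059, "y": 0.0034, "z": 0, "rx": 0, "ry": 0, "rz": 0, "hand": 0}, {"x": -0.0057, "y": 0.0041, "z": 0, "rx": 0, "ry": 0, "rz": 0, "hand": 0}, {"x": -0.0054, "y": 0.0047, "z": 0, "rx": 0, "ry": 0, "rz": 0, "hand": 0}, {"x": -0.0049, "y": 0.0054, "z": 0, "rx": 0, "ry": 0, "rz": 0, "hand": 0}, {"x": 0, "y": 0, "z": 0, "rx": 0, "ry": 0, "rz": 0, "hand": 0}]'

```text
time: 8.22
tool_pos: [0.5466, -0.124, 0.0636]
ee_rot: [-1.575, 0.002, 1.496]
wrist_force: [4.4, -1.9, -0.2]
width: 0.0006
```

```bash
python3 - <<'E'
from h import *
o=robot.get_obs();p=o['tool_pos'];print(p,o['wrist_force'])
s=grab('scene','s5');a=s['color']
cv2.imwrite('pics/c5.png',cv2.resize(a[130:430,100:410],None,fx=2,fy=2)[:,:,::-1])
E
```

```text
[ 0.5466201 -0.1239638  0.0635703] [ 4.39344648 -1.90968299 -0.24361817]
```

View pics/c5.png

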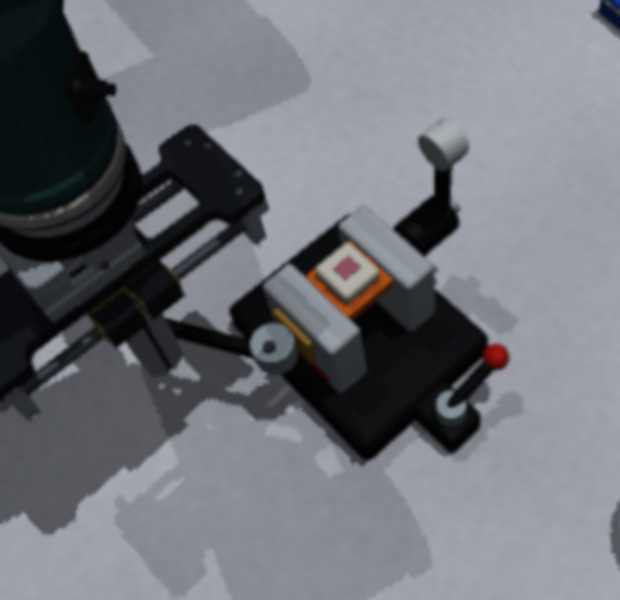

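The finger, at crop (160,345), is pushing the bar at about a=0.5 with the expected force. The nut has not moved. I continue towards home.

play_rows --steps '[{"x": -0.0044, "y": 0.006, "z": 0, "rx": 0, "ry": 0, "rz": 0, "hand": 0}, {"x": -0.0038, "y": 0.0065, "z": 0, "rx": 0, "ry": 0, "rz": 0, "hand": 0}, {"x": -0.0031, "y": 0.007, "z": 0, "rx": 0, "ry": 0, "rz": 0, "hand": 0}, {"x": -0.0024, "y": 0.0074, "z": 0, "rx": 0, "ry": 0, "rz": 0, "hand": 0}, {"x": -0.0015, "y": 0.0075, "z": 0, "rx": 0, "ry": 0, "rz": 0, "hand": 0}, {"x": 0, "y": 0, "z": 0, "rx": 0, "ry": 0, "rz": 0, "hand": 0}, {"x": 0, "y": 0, "z": 0, "rx": 0, "ry": 0, "rz": 0, "hand": 0}]'

```text
time: 9.15
tool_pos: [0.5297, -0.0894, 0.0629]
ee_rot: [-1.57, 0.002, 1.496]
wrist_force: [0.1, -3.6, 2.4]
width: 0.0002
```

```bash
python3 - <<'E'
from h import *
o=robot.get_obs();p=o['tool_pos'];print(p,o['wrist_force'])
s=grab('scene','s6');a=s['color']
cv2.imwrite('pics/c6.png',cv2.resize(a[130:430,100:410],None,fx=2,fy=2)[:,:,::-1])
E
```

```text
[ 0.52971043 -0.08937981  0.06286032] [ 0.1126374  -3.58461188  2.43907614]
```

View pics/c6.png

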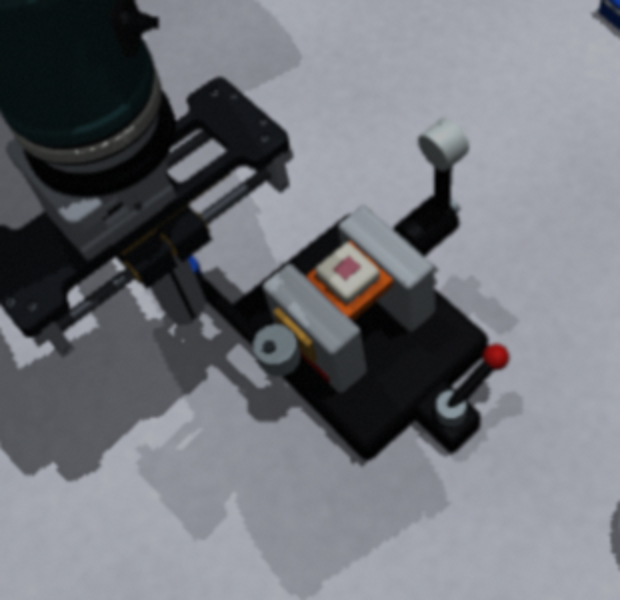

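The bar is almost parallel to the jaw, and the force of 3.6 N shows it isn't at the stop yet. I nudge it further in +y.

play_rows --steps '[{"x": 0, "y": 0.003, "z": 0, "rx": 0, "ry": 0, "rz": 0, "hand": 0}, {"x": 0, "y": 0.003, "z": 0, "rx": 0, "ry": 0, "rz": 0, "hand": 0}, {"x": 0, "y": 0, "z": 0, "rx": 0, "ry": 0, "rz": 0, "hand": 0}]'

```text
time: 9.57
tool_pos: [0.5297, -0.0872, 0.0629]
ee_rot: [-1.571, 0.009, 1.495]
wrist_force: [-0.0, -11.9, 2.3]
width: 0.0004
```

play_rows --steps '[{"x": 0, "y": 0.002, "z": 0, "rx": 0, "ry": 0, "rz": 0, "hand": 0}, {"x": 0, "y": 0, "z": 0, "rx": 0, "ry": 0, "rz": 0, "hand": 0}]'

```text
time: 9.82
tool_pos: [0.5297, -0.0872, 0.0629]
ee_rot: [-1.571, 0.013, 1.494]
wrist_force: [-0.5, -17.5, 0.7]
width: 0.0004
```

The force rises to 17.5 N with no movement, so the lever is on its stop. I back off in -y, then raise and move away to check.

play_rows --steps '[{"x": 0, "y": -0.015, "z": 0, "rx": 0, "ry": 0, "rz": 0, "hand": 0}, {"x": 0, "y": -0.03, "z": 0, "rx": 0, "ry": 0, "rz": 0, "hand": 0}, {"x": 0, "y": -0.03, "z": 0.02, "rx": 0, "ry": 0, "rz": 0, "hand": 0}, {"x": -0.02, "y": -0.03, "z": 0.05, "rx": 0, "ry": 0, "rz": 0, "hand": 0}, {"x": -0.04, "y": -0.03, "z": 0.05, "rx": 0, "ry": 0, "rz": 0, "hand": 0}, {"x": -0.04, "y": -0.03, "z": 0.04, "rx": 0, "ry": 0, "rz": 0, "hand": 0}, {"x": 0, "y": 0, "z": 0, "rx": 0, "ry": 0, "rz": 0, "hand": 0}, {"x": 0, "y": 0, "z": 0, "rx": 0, "ry": 0, "rz": 0, "hand": 0}]'

```text
time: 10.82
tool_pos: [0.4356, -0.2402, 0.2143]
ee_rot: [-1.569, -0.003, 1.496]
wrist_force: [0.2, -0.2, -0.1]
width: 0.0005
```

```bash
python3 - <<'E'
from h import *
o=robot.get_obs();p=o['tool_pos'];print(p,o['wrist_force'])
C=np.array([.6074,-.0094,0]);y=-.075;R=np.array([[np.cos(y),-np.sin(y),0],[np.sin(y),np.cos(y),0],[0,0,1]])
for n in('scene','top'):
    s=grab(n,n+'7')
    P,ok,r,g,b=masks(s); P=(P-C)@R
    m=ok&(r>110)&(abs(r-b)<25)&(P[...,2]>.13)&(P[...,2]<.175)&(abs(P[...,0])<.04)&(P[...,1]>.055)&(P[...,1]<.11)
    print('disc',m.sum(),np.median(P[m],0),np.percentile(P[m],[2,98],0))
    m=ok&(b>90)&(r<60)&(abs(P[...,1]+.07)<.04)&(abs(P[...,0]+.08)<.04); q=np.median(P[m],0)
    print('blue',m.sum(),q,np.arctan2(-(q[1]+.067),-q[0]))
    m=ok&(r>120)&(g<50)&(b<60)&(P[...,0]>.07);print('red',np.median(P[m],0))
    if n=='scene': cv2.imwrite('pics/c7.png',cv2.resize(s['color'][130:430,100:410],None,fx=2,fy=2)[:,:,::-1])
E
```

```text
[ 0.43561323 -0.24023776  0.21425541] [ 0.19766883 -0.19387575 -0.0531817 ]
disc 163 [0.00410847 0.08428543 0.16700121] [[-0.00664486  0.07585387  0.16355361]
 [ 0.01106249  0.09326559  0.16884369]]
blue 95 [-0.08676142 -0.0679564   0.08355605] 0.011022893095927647
red [0.09487494 0.04058858 0.05797024]
disc 325 [0.00075264 0.08560841 0.16556556] [[-0.00887867  0.07654814  0.16223263]
 [ 0.01100769  0.09456829  0.16825899]]
blue 143 [-0.08832089 -0.06587281  0.08227539] -0.01276172841033463
red [0.09329123 0.043114   0.05639161]
```

View pics/c7.png

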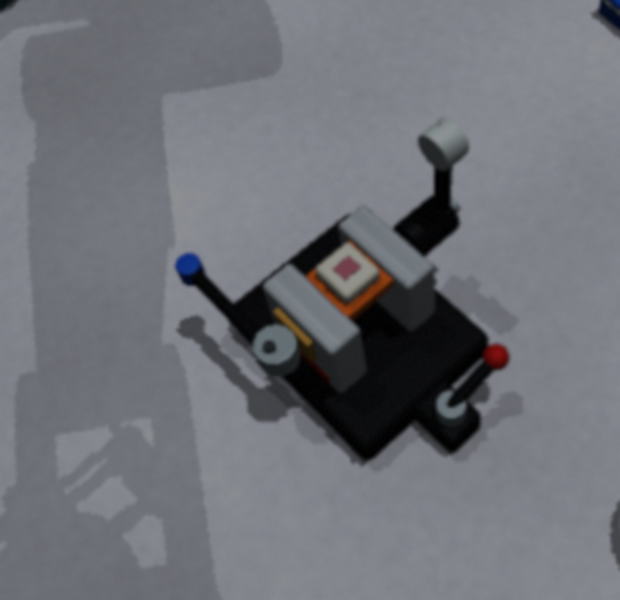

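The disc is upright at crop (443,143) and the lever is home, with its blue end at (189,268). The red ball is where it started and the robot is clear.

```bash
python3 -c "
from bench import workorder
print(workorder.close_job())"
```

```text
the job is handed in; nothing more can be done
None
```

The clamp is locked and the job is handed in. I pushed the nut arm upright with the closed fingers, then swept the cam lever round to its stop. At the stop, the force rose from 12 to 17.5 N without the lever moving. I then backed the arm off.

I took the last checks from both cameras just before handing in:
- **Nut:** within about 0.05 rad of upright. The two cameras differ by 3 mm on the disc position, which is close to the 2 mm calibration limit.
- **Lever:** measured at +0.01 and -0.01 rad, so fully home, and it stayed there after I let go.
- **Slide lock:** the red ball is at its start position, (94, 42) mm, within 2 mm.
- **Robot:** clear of everything, with wrist force near 0 at 10.8 s.

No check failed. One call before any movement was refused because its rows lacked some keys, and nothing moved.

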